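# Quick spin in a mini centrifuge

### The arm

A 7-joint arm with a two-finger parallel gripper is mounted at the origin on a cart in front of the work surface, level with it; the furniture and walls round the work are solid. World frame = base frame: x ahead of the robot, y to its left, z up, the work surface at z = 0. Lengths are in m, angles in rad, forces in N, time in s.
With the tool pointing down it reaches from about 0.425 to 0.875 m from the base axis. Payload 4.7 kg.
Tool frame: the origin (TCP) lies on the centre line of the jaws, within the pads' length; the fingertips stand 14 mm ahead of it and the grasp point (between the pads) lies 5 mm behind it; z points along the fingers, x is the direction in which the jaws open and shut, and the axes are right-handed (so a half turn about z gives the same grasp; the last joint's range is limited). The gripper opens to 87 mm and grips with 3 to 60 N. Pads are 19 mm wide; open, the fingers measure 117 mm over their backs; the gripper's body (75 mm by 190 mm) begins 51 mm behind the grasp point.
Start: joints at [0.014, 0.321, -0.07, 1.45, 0.023, 1.371, -0.057], TCP at [0.65, -0, 0.237] pointing down, gripper open.
Joint ranges: [-2.86, 2.86], [-0.3, 2.09], [-1.38, 1.24], [0.06, 2.45], [-1.56, 4.7], [0.09, 2.05], [-2.69, 2.69]. Speed limits (rad/s): [2.57, 2.57, 3.14, 3.14, 3.14, 3.14, 3.14].

### API

Orientations are given as a rotation vector (axis times angle).
In Python, from bench import ctrl gives the robot as it stands.
- The arm moves only by the tool drive_tool, never from a script. Its argument "rows" is a list that holds one entry, the list of rows, each a list of 5 numbers: the shift along the tool's x, y, z scaled (see below), then the turn about the tool's z scaled (see below), then the closure in counts, from 0 (fully open) to 255 (shut). In form: [[[dx, dy, dz, spin, jaw], ...]]. A call has 1 to 20 rows; each row is the pose to reach, as a shift and turn from the pose commanded when the call began, along the tool's axes at that moment, turning the shorter way round; what a row does not reach only later rows make up. The controller multiplies each number of a shift by 300 mm and each number of a turn by pi rad. A row lasts 1/8 s, in which the tool goes at most 62.5 mm and 10.7 degrees, less where a joint would pass 70% of its speed; a pose out of reach is approached as far as the arm can. A call with a number of a shift or a turn outside -1 to 1 is refused whole. A call with a gripper value outside its range is refused whole. The fingers move at their own pace and stop on an object; "grip_force" is the grip in N (left out, the last holds). Time passes only in rows, so rows that repeat a pose let the fingers close. It gives the time, the measured TCP pose, the force and the opening at its end, in the units of the state.
- ctrl.get_state(): the state, without advancing time (a new reading comes with each control period).
- ctrl.get_image(name): name is "scene" or "side" or "wrist"; returns a dict with "img" (400x640x3 uint8, blue, green, red), "camera_matrix" (3x3 intrinsics, pixels), "R" (3x3) and "t" (3): a world point X has camera coordinates R X + t. Camera axes: x right, y down, z forward; pixel columns grow to the right and rows downward; lengths in m; the calibration is good to about 2 mm. A picture is of the moment at which its call begins. There is no depth.
- ctrl.close_job(): hands the job in, once; it reports no verdict.
The state is a dict: "time": time; "joint_positions": joint angles; "qd": joint speeds; "joint_torque": joint torques, N m; "position": TCP position; "tool_rot": TCP orientation; "ft_force": force on the tool from outside, world axes, zero at the start; "torque": the same for the moment, N m; "grip_width": opening from 0.0 (shut) to 1.0 (fully open).
Only numpy, scipy, OpenCV 4.12 (cv2) and the standard library are available. Lean on these libraries where they do the work, as an engineer would, in place of code of your own. Each camera call takes 0.05 s, during which the arm holds its last target.

### The job

Give the loaded mini centrifuge a quick spin, using only the closed fingertips: first push its open clear lid down until it is fully shut, then switch the power on by pressing the front end of the red rocker, and then press the blue short-spin key and keep it held down, because the rotor turns only while that key is held; the program finishes while still holding it down. Do not press the green key, do not lift or shove the centrifuge, and leave the tip rack and the two capped tubes where they stand.

Things in the scene. Friction and masses are not known exactly. Their poses are not given: they have to be found in the camera images.
- mini_centrifuge: loose mini centrifuge, 1.9 kg: light grey round bowl, 156 mm wide, 82 mm high, centre at x = 20 mm, with a console in front. Origin: on the worktop under the machine; x from console to hinge (front to back), z up. Console: x -125 to -45 mm, y -76 to 76 mm, flat top 65 mm above the worktop. On it, all at x = -90 mm: red rocker y = +46 mm, green key y = 0, blue key y = -46 mm
- lid (a joint): hinge of the clear lid, rad: 0 = fully shut, grows as it opens. The axis runs along the machine's y at x = +100 mm, z = 83 mm, behind the bowl; pushed from above, the lid's front tab comes forward and down. The hinge is stiff: the lid stays where it is left and must be pushed all the way (1 to 2 N at the tab). Shut, its top is 103 mm above the worktop
- lid_tab (a point): outer (upper) face of the grey tab, 36 mm wide, 24 mm long, at the front of the lid; the point lies 160 mm from the hinge axis, 7 mm above the lid's underside plane, which passes through the axis. It moves with the lid; shut, it is 90 mm above the worktop at x = -60 mm of the machine
- power_rocker (a joint): red rocker switch, in rad: 0 = off (rear end down, front end raised), 0.4 = on (front end down). It stays where it is left, so press it fully down; about 3 N at its front end
- rocker_on_end (a point): top of the front end (at the console's edge, with a white bar) of the red rocker: the end to press for on. The rocker is 34 mm long along the machine's x, 21 mm wide, and pivots under its middle. The point is 14.5 mm in front of the pivot and goes down about 6 mm to on, then about 74 mm above the worktop, proud of the console
- spin_key (a joint): blue short-spin key with a white dot, in m: 0 = up, 0.005 = fully down. Spring key: 1.4 N at the start, 4.9 N fully down; it comes up again when let go
- spin_key_top (a point): middle of the top face of the blue key (24 mm square), 76 mm above the worktop when up, 11 mm above the console
- run_key (a joint): green timed-run key with a white bar, in m, 0 = up, 0.005 = fully down: not to be pressed
- run_key_top (a point): middle of the top face of the green key (24 mm square), between the rocker and the blue key, 46 mm from each
- centrifuge: large teal bench centrifuge, heavy and fixed, not to be used: an obstacle to the left of the mini centrifuge. Box about 505 mm along x, 430 mm along y and 243 mm high, its open lid rising higher at the back; origin under its middle. Its front face stands near x = 0.47 in the world: swing past in front of it or above it, and mind it beside the rocker
- tip_rack_mid (a point): tip rack with yellow tips, 87 x 125 x 63 mm, loose beside the machine; the point is its centre
- red_tube_mid (a point): standing 50 ml tube with a red cap, 34 mm across, 114 mm high, loose; the point is its centre
- green_tube_mid (a point): standing 50 ml tube with a green cap, 34 mm across, 114 mm high, loose; the point is its centre

How it is judged:
By the outcome, as a careful person would: the job done as asked, in the order asked, and still so for the second after the job is handed in, while the arm keeps its last pose, push and grip.
It also fails if it takes over 48 s, if anything falls off the work surface, if the arm or the gripper's body presses on something with over 40 N, if the wrist force passes 120 N, or if a joint passes its speed limit or range.

## Working session

There is one attempt and no reset: what is moved stays moved. The work goes in short steps, Python scripts to look and compute and a tool call to move; the robot and the scene stay as the last step left them, time stands still between calls to the robot, and variables do not carry over. Pictures are saved under pics/ and viewed, and the job is handed in when it is done.

Besides the shell and the picture viewer there is one more tool, called after "Emit:" in YAML: its name, and indented under it one key for each argument. drive_tool: Moves the arm, as the interface text tells. Its arguments: {"type":"object","properties":{"rows":{"type":"array"},"grip_force":{"type":"number"}},"required":["rows"]}

```bash
mkdir -p pics; ls
cat > h.py <<'E'
import numpy as np, cv2
from bench import ctrl
def cam(n,save=None):
    d=ctrl.get_image(n)
    if save: cv2.imwrite('pics/'+save,d['img'])
    return d
def ray(d,uv):
    K=np.array(d['camera_matrix']);R=np.array(d['R']);t=np.array(d['t'])
    c=-R.T@t; v=R.T@np.linalg.inv(K)@np.array([uv[0],uv[1],1.]); return c,v/np.linalg.norm(v)
def onz(d,uv,z):
    c,v=ray(d,uv); return c+v*(z-c[2])/v[2]
def proj(d,X):
    p=np.array(d['camera_matrix'])@(np.array(d['R'])@np.array(X)+np.array(d['t'])); return p[:2]/p[2]
def tri(d1,p1,d2,p2):
    c1,v1=ray(d1,p1);c2,v2=ray(d2,p2)
    s=np.linalg.lstsq(np.c_[v1,-v2],c2-c1,rcond=None)[0]
    a=c1+s[0]*v1;b=c2+s[1]*v2
    return (a+b)/2,np.linalg.norm(a-b)
E
python3 - <<'E'
from h import *
for n in ['scene','side','wrist']:
    d=cam(n,n+'0.png'); print(n,-np.array(d['R']).T@np.array(d['t']))
s=ctrl.get_state();print(s)
E
```

```text
pics
scene [ 0.04980668 -1.22809277  0.61159214]
side [0.1741242  0.59285464 0.45551141]
wrist [0.64948475 0.0657276  0.3850999 ]
{'time': 0.15, 'joint_positions': array([ 0.01410454,  0.32163258, -0.07006755,  1.45138594,  0.02260475,
        1.37080908, -0.05689803]), 'qd': array([ 0.00036352, -0.00147293, -0.00025738, -0.00517649,  0.00031292,
        0.0017483 , -0.00024291]), 'joint_torque': array([ 2.16972071e-04, -4.91794288e+01, -4.04079035e-01, -3.12878716e+01,
       -6.39387709e-02,  4.04033612e-02,  9.90178205e-05]), 'position': array([ 6.49602826e-01, -6.05984912e-05,  2.35730139e-01]), 'tool_rot': array([ 3.14149500e+00,  9.79770648e-06, -2.27080787e-03]), 'ft_force': array([ 0.45246892, -0.08589547,  0.50985729]), 'torque': array([0.06716579, 0.02231199, 0.03194349]), 'grip_width': 1.0024573299167985}
```

View pics/scene0.png

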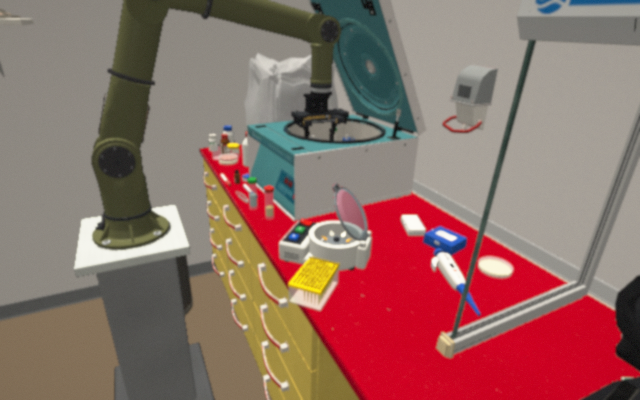

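View pics/side0.png

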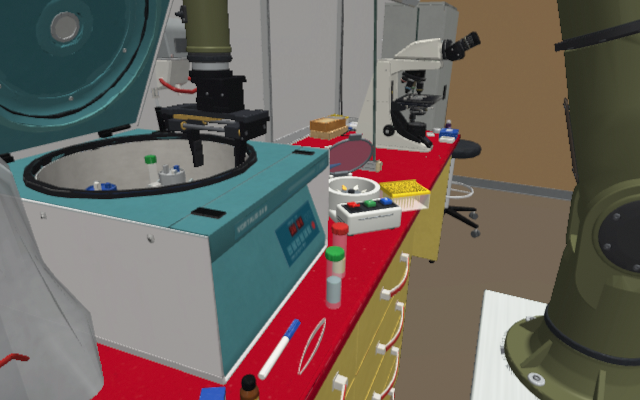

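View pics/wrist0.png

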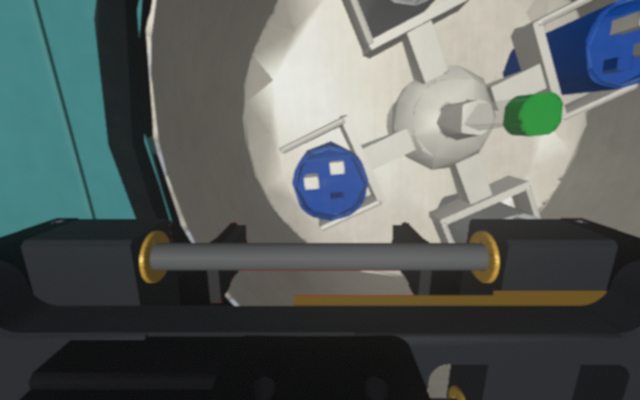

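The scene view shows the mini centrifuge at about (325,243), with its lid open at (350,210). The tip rack is at (315,280), and the tubes are at (253,193) and (269,203). The fingertips are inside the big centrifuge's bowl, so I must lift before going sideways. Next I'll zoom in and measure.

Run:
```python
import cv2
a=cv2.imread('pics/scene0.png')[170:315,230:390];cv2.imwrite('pics/scz.png',cv2.resize(a,None,fx=5,fy=4*1.03,interpolation=3)) if 0 else cv2.imwrite('pics/scz.png',cv2.resize(a,None,fx=4,fy=4,interpolation=3))
b=cv2.imread('pics/side0.png')[130:315,315:445];cv2.imwrite('pics/siz.png',cv2.resize(b,None,fx=3,fy=3,interpolation=3)) if 0 else cv2.imwrite('pics/siz.png',cv2.resize(b[:140],None,fx=4,fy=4,interpolation=3))
```

```text
(no output)
```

View pics/scz.png

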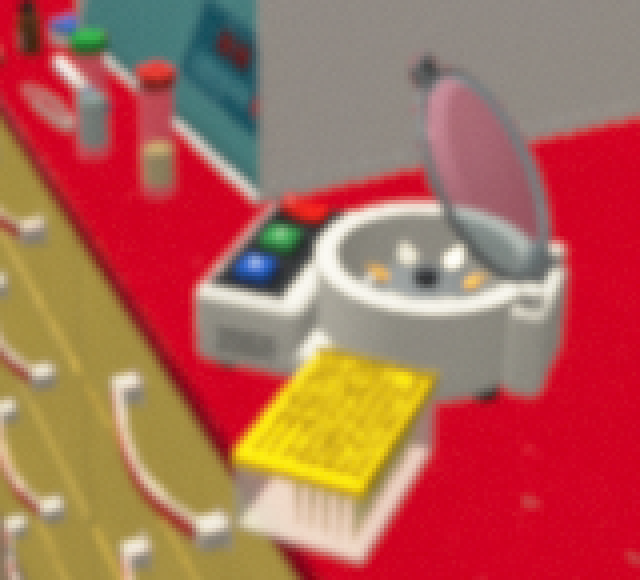

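View pics/siz.png

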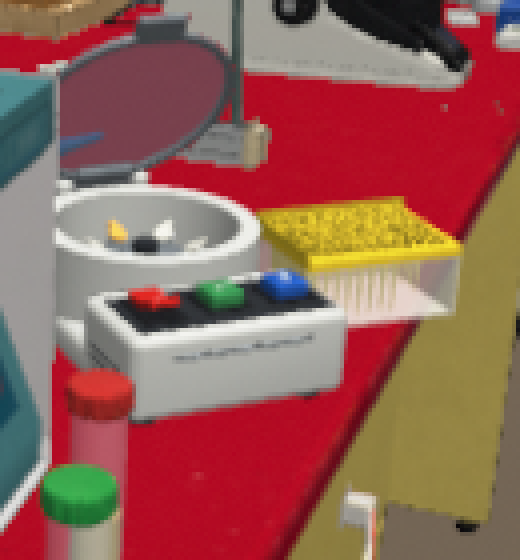

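Run:
```python
from h import *
P={}
D={}
for n,(r0,r1,c0,c1) in {'scene':(215,245,280,318),'side':(190,210,340,400)}.items():
    d=cam(n);D[n]=d
    hsv=cv2.cvtColor(d['img'],cv2.COLOR_BGR2HSV)
    for col,lo,hi in [('g',(45,90,50),(80,255,255)),('b',(100,110,50),(130,255,255)),('r',(0,150,120),(8,255,255))]:
        m=cv2.inRange(hsv,lo,hi); z=np.zeros_like(m); z[r0:r1,c0:c1]=m[r0:r1,c0:c1]
        k,lab,st,ce=cv2.connectedComponentsWithStats(z)
        i=1+np.argmax(st[1:,4]) if k>1 else 0
        print(n,col,st[i],ce[i].round(1)); P[n,col]=ce[i]
        print(onz(d,ce[i],.073).round(4))
for c in 'gb': print(c,tri(D['scene'],P['scene',c],D['side'],P['side',c]))
# tab by hand
print('tab',tri(D['scene'],(230+425/4,170+68/4),D['side'],(315+163/4,130+26/4)))
# hinge side of lid bottom
print('hinge',tri(D['scene'],(230+530/4,170+275/4),D['side'],(315+105/4,130+175/4)))
```

```text
scene g [295 225  11   9  69] [299.7 229.3]
[ 0.4389 -0.321   0.073 ]
scene b [288 233  12   8  75] [293.6 236.7]
[ 0.4065 -0.3538  0.073 ]
scene r [300 219  12   7  55] [305.7 222.2]
[ 0.4722 -0.2876  0.073 ]
side g [364 200  12   8  66] [369.7 203.5]
[ 0.4385 -0.3057  0.073 ]
side b [380 198  12   7  67] [385.7 201.3]
[ 0.4065 -0.3374  0.073 ]
side r [348 202  12   5  40] [353.4 204.3]
[ 0.4734 -0.2825  0.073 ]
g (array([ 0.4413411 , -0.3148377 ,  0.06923499]), np.float64(0.00043896433629577554))
b (array([ 0.40911201, -0.34735779,  0.0689527 ]), np.float64(0.0001842290628007639))
tab (array([ 0.51281834, -0.38983956,  0.21787829]), np.float64(0.001962016662114656))
hinge (array([ 0.57024322, -0.45220031,  0.08506608]), np.float64(0.007336295641856328))
```

Run:
```python
from h import *
a=cv2.imread('pics/scene0.png')[80:190,250:400];b=cv2.imread('pics/side0.png')[20:190,140:345]
cv2.imwrite('pics/gz.png',np.hstack([cv2.resize(a,(400,293),interpolation=3),cv2.resize(b,(400,332),interpolation=3)[:293]]))
ds=cam('scene');dd=cam('side')
# teal right-front top corner
print('teal top corner scene',onz(ds,(296,153),.243),'side',onz(dd,(328,151),.243))
for z in (0,):
  print('scene foot corner',onz(ds,(230+255/4,170+198/4),0))
for n,ps,pd in [('redcap',(230+155/4,170+68/4),(315+100/4,130+380/4)),('greencap',(230+88/4,170+35/4),(315+80/4,130+478/4)),]:
  print(n,tri(ds,ps,dd,pd))
for p in [(322,350),(437,375),(362,490),(238,455)]: print('rack',onz(ds,(230+p[0]/4,170+p[1]/4),.063))
```

```text
teal top corner scene [ 0.49822026 -0.14970816  0.243     ] side [ 0.48220959 -0.13540973  0.243     ]
scene foot corner [ 0.50001707 -0.12622496  0.        ]
redcap (array([ 0.42978136, -0.07971753,  0.11279253]), np.float64(0.00019421046811065755))
greencap (array([0.40130965, 0.01511115, 0.11211257]), np.float64(0.0002461094736355376))
rack [ 0.41242152 -0.45382471  0.063     ]
rack [ 0.46680522 -0.50856838  0.063     ]
rack [ 0.37347149 -0.59336928  0.063     ]
rack [ 0.32197276 -0.53563368  0.063     ]
```

View pics/gz.png

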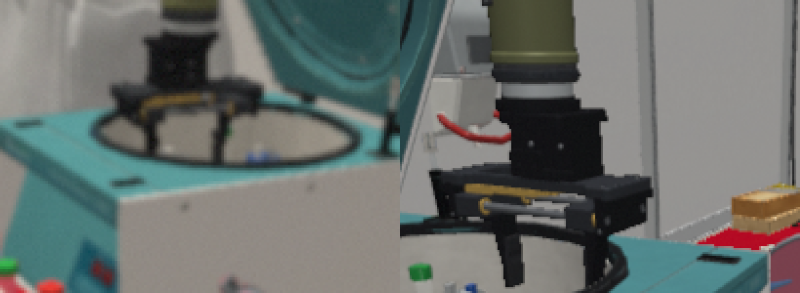

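Emit:
drive_tool:
  rows:
    - [[0, 0, -0.3, 0, 255], [0, 0, -0.3, 0, 255], [-0.05, 0.2, -0.3, -0.06, 255], [-0.09, 0.4, -0.3, -0.12, 255], [-0.13, 0.6, -0.3, -0.18, 255], [-0.17, 0.8, -0.3, -0.25, 255], [-0.17, 0.8, -0.3, -0.25, 255], [-0.17, 0.8, -0.3, -0.25, 255]]
  grip_force: 20

```text
time: 1.35
position: [0.5986, -0.2412, 0.3264]
tool_rot: [-2.904, -1.198, 0.0]
ft_force: [0.7, 1.0, 0.5]
grip_width: 0.171
```

Emit:
drive_tool:
  rows:
    - [[-0.15, 0.08, 0, 0, 255], [-0.35, 0.18, 0, 0, 255], [-0.544, 0.303, 0, 0, 255], [-0.544, 0.303, 0, 0, 255], [-0.544, 0.303, 0, 0, 255]]

```text
time: 1.98
position: [0.5486, -0.4188, 0.3262]
tool_rot: [-2.902, -1.202, -0.001]
ft_force: [0.4, 0.4, 1.3]
grip_width: 0.006
```

Run:
```python
from h import *
d=cam('wrist','w1.png'); cam('scene','s1.png');cam('side','d1.png');s=ctrl.get_state();print(s['time'],s['position'],s['tool_rot'],s['grip_width'],s['ft_force'])
O=np.array([.505,-.3786,0]);r=np.sqrt(.5)
for n,m in dict(blue=(-.09,-.046,.076),green=(-.09,0,.076),end=(-.1045,.046,.08),tab=(.016,0,.221)).items():
    print(n,proj(d,O+np.array([m[0]*r+m[1]*r,-m[0]*r+m[1]*r,m[2]])).round(1))
b=cv2.imread('pics/d1.png')[60:240,150:420];a=cv2.imread('pics/s1.png')[120:300,230:430]
cv2.imwrite('pics/z1.png',np.hstack([cv2.resize(a,(400,360)),cv2.resize(b,(400,267))[:267] if 0 else cv2.copyMakeBorder(cv2.resize(b,(400,267)),0,93,0,0,0)]))
```

```text
2.125 [ 0.54979113 -0.41659825  0.32678956] [-2.89916082e+00 -1.20792660e+00 -2.44336979e-03] 0.00376993884889497 [ 0.28742912  0.09285738 -0.01984237]
blue [280.9  58.3]
green [317.1  58.2]
end [354.   44.8]
tab [316.6 152.6]
```

View pics/w1.png

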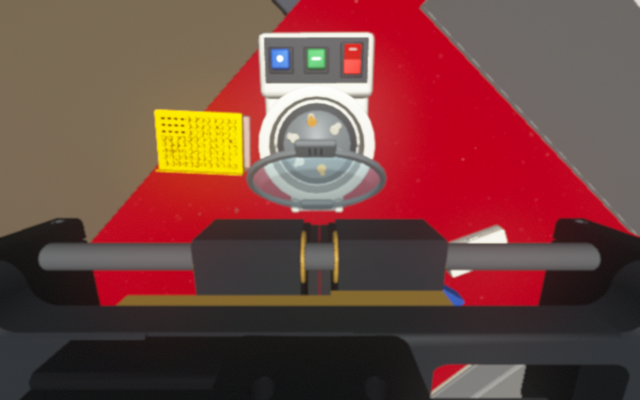

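View pics/z1.png

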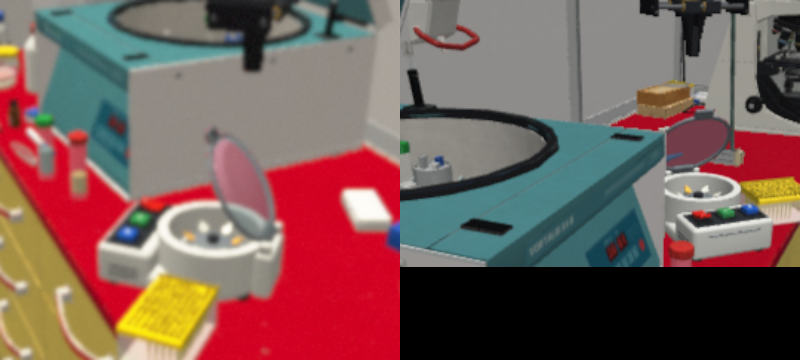

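The wrist view matches the computed pose to about 1 px: blue (280,58), green (316,59), red (352,58), tab (315,148). The lid angle is about 55°. Next I'll work out the arc for the tab push.

Run:
```python
import numpy as np
for th in [55,51,47,43,39,35,31,27,23,19,15,11,7,3,0,-2]:
    t=np.radians(th);c,s=np.cos(t),np.sin(t)
    x=100-166*c+5*s+9.5-3*(1-th/55); z=83+166*s+5*c
    print(th,round(x,1),round(z,1),round((x-59.4)/300,3),round((313-z)/300,3))
```

```text
55 18.4 221.8 -0.137 0.304
51 8.7 215.2 -0.169 0.326
47 -0.5 207.8 -0.2 0.351
43 -9.1 199.9 -0.228 0.377
39 -17.2 191.4 -0.255 0.405
35 -24.7 182.3 -0.28 0.436
31 -31.5 172.8 -0.303 0.467
27 -37.7 162.8 -0.324 0.501
23 -43.1 152.5 -0.342 0.535
19 -47.8 141.8 -0.357 0.571
15 -51.7 130.8 -0.37 0.607
11 -54.9 119.6 -0.381 0.645
7 -57.3 108.2 -0.389 0.683
3 -58.8 96.7 -0.394 0.721
0 -59.5 88.0 -0.396 0.75
-2 -59.7 82.2 -0.397 0.769
```

Emit:
drive_tool:
  rows:
    - [[-0.004, -0.05, 0.15, 0, 255], [-0.004, -0.05, 0.23, 0, 255], [-0.004, -0.09, 0.27, 0, 255], [-0.004, -0.115, 0.295, 0, 255], [-0.004, -0.137, 0.304, 0, 255], [-0.004, -0.153, 0.315, 0, 255], [-0.004, -0.169, 0.326, 0, 255], [-0.004, -0.185, 0.338, 0, 255], [-0.004, -0.2, 0.351, 0, 255], [-0.004, -0.214, 0.364, 0, 255], [-0.004, -0.228, 0.377, 0, 255], [-0.004, -0.242, 0.391, 0, 255], [-0.004, -0.255, 0.405, 0, 255]]

```text
time: 3.75
position: [0.4927, -0.3664, 0.2048]
tool_rot: [2.902, 1.202, -0.0]
ft_force: [0.1, -1.0, 0.0]
grip_width: 0.005
```

Run:
```python
from h import *
cam('scene','s2.png');cam('side','d2.png');s=ctrl.get_state();print(s['time'],s['position'],s['ft_force'])
b=cv2.imread('pics/d2.png')[60:240,250:450];a=cv2.imread('pics/s2.png')[120:300,230:430]
cv2.imwrite('pics/z2.png',np.hstack([cv2.resize(a,(400,360)),cv2.resize(b,(400,360))]))
```

```text
3.85 [ 0.49237369 -0.36599379  0.20440675] [0.10283636 0.03525594 0.12632638]
```

View pics/z2.png

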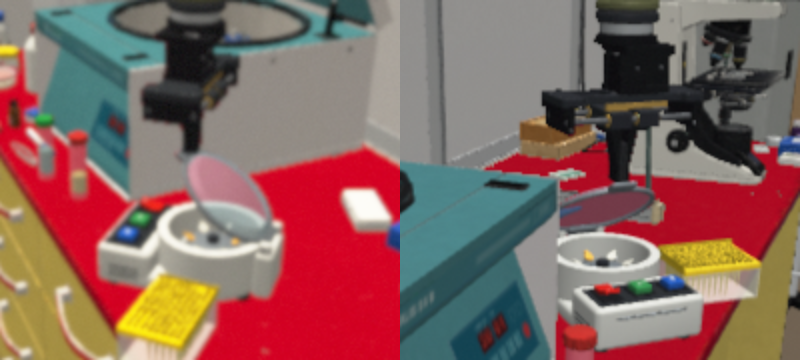

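The lid is following the fingertip, which is on the tab. I'll continue the arc.

Emit:
drive_tool:
  rows:
    - [[0, -0.013, 0.015, 0, 255], [0, -0.025, 0.031, 0, 255], [0, -0.037, 0.046, 0, 255], [0, -0.048, 0.062, 0, 255], [0, -0.059, 0.079, 0, 255], [0, -0.069, 0.096, 0, 255], [0, -0.078, 0.113, 0, 255], [0, -0.087, 0.13, 0, 255], [0, -0.095, 0.148, 0, 255], [0, -0.102, 0.166, 0, 255], [0, -0.115, 0.202, 0, 255], [0, -0.126, 0.24, 0, 255], [0, -0.134, 0.278, 0, 255], [0, -0.139, 0.316, 0, 255], [0, -0.14, 0.33, 0, 255], [0, -0.141, 0.338, 0, 255], [0, -0.141, 0.345, 0, 255], [0, -0.141, 0.345, 0, 255]]

```text
time: 6.1
position: [0.4628, -0.3364, 0.1041]
tool_rot: [-2.902, -1.202, 0.0]
ft_force: [-6.0, 4.9, 14.6]
grip_width: 0.006
```

Run:
```python
from h import *
cam('scene','s3.png');cam('side','d3.png');s=ctrl.get_state();print(s['time'],s['position'],s['ft_force'])
b=cv2.imread('pics/d3.png')[60:240,250:450];a=cv2.imread('pics/s3.png')[120:300,230:430]
cv2.imwrite('pics/z3.png',np.hstack([cv2.resize(a,(400,360)),cv2.resize(b,(400,360))]))
```

```text
6.2 [ 0.46280608 -0.33638526  0.10408703] [-5.96557097  5.22218376 14.32469467]
```

View pics/z3.png

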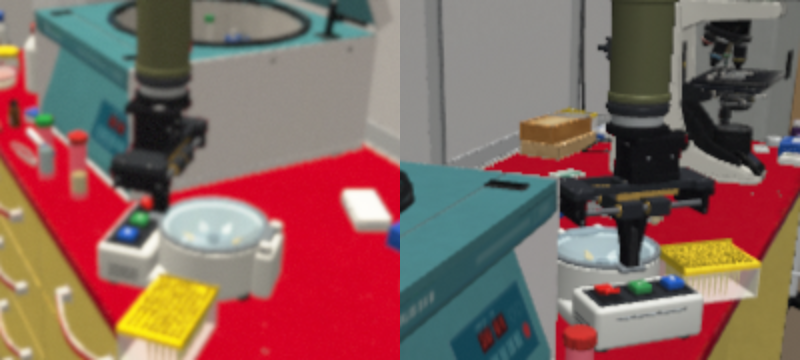

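The lid is seated: tip height is 90 mm, and the downward reaction is 14 N. Now I'll lift straight up and re-measure the machine.

Emit:
drive_tool:
  rows:
    - [[0, 0, -0.02, 0, 255], [0, 0, -0.1, 0, 255], [0, 0, -0.3, 0, 255], [0.05, -0.07, -0.5, 0, 255], [0.153, -0.15, -0.5, 0, 255], [0.153, -0.15, -0.5, 0, 255], [0.153, -0.15, -0.5, 0, 255]]

```text
time: 7.08
position: [0.4635, -0.2729, 0.2514]
tool_rot: [2.902, 1.202, -0.001]
ft_force: [0.1, 0.7, 0.4]
grip_width: 0.005
```

Run:
```python
from h import *
s=ctrl.get_state();d=cam('wrist','w4.png');cam('scene','s4.png');cam('side','d4.png');print(s['time'],s['position'],s['tool_rot'],s['ft_force'])
b=cv2.imread('pics/d4.png')[130:240,300:440];a=cv2.imread('pics/s4.png')[170:280,260:400]
cv2.imwrite('pics/z4.png',np.hstack([cv2.resize(a,(400,314),interpolation=3),cv2.resize(b,(400,314),interpolation=3)]))
O=np.array([.505,-.3786,0]);r=np.sqrt(.5)
for n,m in dict(blue=(-.09,-.046,.076),green=(-.09,0,.076),end=(-.1045,.046,.08),tab=(-.06,0,.09)).items():
    p=O+np.array([m[0]*r+m[1]*r,-m[0]*r+m[1]*r,m[2]])
    print(n,proj(d,p).round(1))
D={n:cam(n) for n in('scene','side')};P={}
for n,(r0,r1,c0,c1) in {'scene':(215,245,280,318),'side':(190,210,340,400)}.items():
    hsv=cv2.cvtColor(D[n]['img'],cv2.COLOR_BGR2HSV)
    for col,lo,hi in [('g',(45,90,50),(80,255,255)),('b',(100,110,50),(130,255,255))]:
        m=cv2.inRange(hsv,lo,hi); z=np.zeros_like(m); z[r0:r1,c0:c1]=m[r0:r1,c0:c1]
        k,lab,st,ce=cv2.connectedComponentsWithStats(z);i=1+np.argmax(st[1:,4]);P[n,col]=ce[i];print(n,col,ce[i],st[i,4])
for c in 'gb': print(c,tri(D['scene'],P['scene',c],D['side'],P['side',c]))
```

```text
7.075 [ 0.46346588 -0.27287599  0.25135609] [ 2.90197223e+00  1.20178495e+00 -7.33559293e-04] [0.05841417 0.65315737 0.38048153]
blue [240.5 197. ]
green [280.2 197. ]
end [320.  185.3]
tab [279.5 225.5]
scene g [299.47692308 229.38461538] 65
scene b [293.61333333 236.73333333] 75
side g [369.74242424 203.45454545] 66
side b [385.70149254 201.26865672] 67
g (array([ 0.44094976, -0.31457902,  0.06912012]), np.float64(0.0003355914959787443))
b (array([ 0.40911201, -0.34735779,  0.0689527 ]), np.float64(0.0001842290628007639))
```

View pics/w4.png

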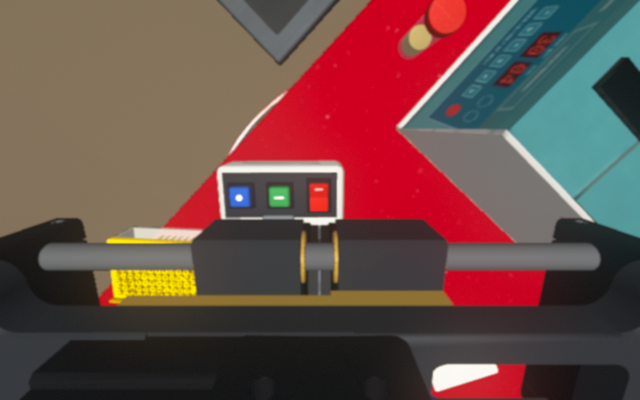

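View pics/z4.png

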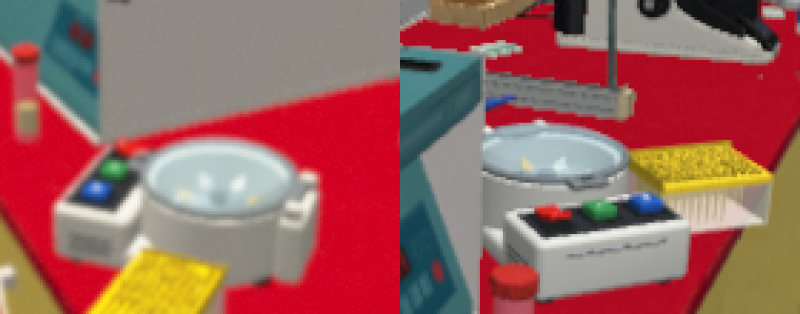

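The lid stays shut and the machine hasn't moved: blue (239,197), green (279,197), red rocker (319,197) with its front end at row 186. Next I'll press the front end of the rocker.

Emit:
drive_tool:
  rows:
    - [[-0.003, -0.019, 0.2, 0, 255], [-0.003, -0.019, 0.4, 0, 255], [-0.003, -0.019, 0.48, 0, 255], [-0.003, -0.019, 0.51, 0, 255], [-0.003, -0.019, 0.52, 0, 255], [-0.003, -0.019, 0.53, 0, 255], [-0.003, -0.019, 0.54, 0, 255], [-0.003, -0.019, 0.545, 0, 255], [-0.003, -0.019, 0.55, 0, 255], [-0.003, -0.019, 0.55, 0, 255]]

```text
time: 8.57
position: [0.4595, -0.2689, 0.088]
tool_rot: [2.902, 1.202, 0.001]
ft_force: [-3.5, 2.8, 9.4]
grip_width: 0.002
```

Emit:
drive_tool:
  rows:
    - [[0, 0, 0.003, 0, 255], [0, 0, 0.006, 0, 255], [0, 0, 0.006, 0, 255]]

```text
time: 8.95
position: [0.4596, -0.2689, 0.0879]
tool_rot: [2.902, 1.202, 0.002]
ft_force: [-7.5, 4.4, 20.2]
grip_width: 0.008
```

Run:
```python
from h import *
s=ctrl.get_state();print(s['time'],s['position'],s['ft_force'])
```

```text
8.95 [ 0.45957876 -0.26886421  0.08785014] [-7.53519117  4.39737054 20.18385802]
```

Emit:
drive_tool:
  rows:
    - [[0, 0, -0.02, 0, 255], [0, 0, -0.1, 0, 255], [0, 0, -0.25, 0, 255], [-0.15, 0.03, -0.4, 0, 255], [-0.308, 0.067, -0.4, 0, 255], [-0.308, 0.067, -0.4, 0, 255], [-0.308, 0.067, -0.4, 0, 255]]

```text
time: 9.82
position: [0.4081, -0.3482, 0.2044]
tool_rot: [-2.902, -1.202, -0.001]
ft_force: [0.6, -0.3, -0.4]
grip_width: 0.008
```

Run:
```python
from h import *
s=ctrl.get_state();d=cam('wrist','w5.png');cam('scene','s5.png');cam('side','d5.png');print(s['time'],s['position'],s['ft_force'])
b=cv2.imread('pics/d5.png')[130:240,300:440];a=cv2.imread('pics/s5.png')[170:280,260:400];w=cv2.imread('pics/w5.png')[140:240,250:450]
cv2.imwrite('pics/z5.png',np.vstack([np.hstack([cv2.resize(a,(400,314),interpolation=3),cv2.resize(b,(400,314),interpolation=3)]),cv2.copyMakeBorder(cv2.resize(w,(560,280),interpolation=3),0,0,0,240,0)]))
O=np.array([.505,-.3786,0]);r=np.sqrt(.5)
for n,m in dict(blue=(-.09,-.046,.076),green=(-.09,0,.076),end=(-.1045,.046,.074)).items():
    print(n,proj(d,O+np.array([m[0]*r+m[1]*r,-m[0]*r+m[1]*r,m[2]])).round(1))
hsv=cv2.cvtColor(d['img'],cv2.COLOR_BGR2HSV)
for col,lo,hi in [('g',(45,90,50),(80,255,255)),('b',(100,110,50),(130,255,255))]:
    m=cv2.inRange(hsv,lo,hi); m[:140]=0;m[240:]=0
    k,lab,st,ce=cv2.connectedComponentsWithStats(m);i=1+np.argmax(st[1:,4]);print(col,ce[i],st[i])
```

```text
9.825 [ 0.40814102 -0.34819871  0.2044145 ] [ 0.58955093 -0.29856826 -0.40496067]
blue [320.3 194.5]
green [366.9 194.4]
end [413.9 179.5]
g [364.7948244 193.5896488] [353 182  25  25 541]
b [318.67293233 193.88721805] [307 182  25  25 532]
```

View pics/z5.png

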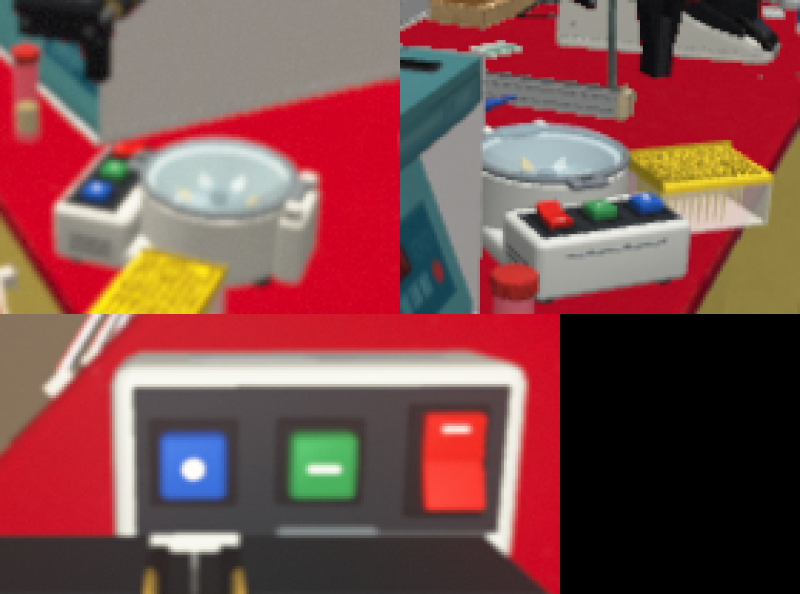

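The rocker is on, with its front end down and its rear raised in the side view. The fingertips are centred over the blue key at (319,194). Next I'll press and hold the blue key.

Emit:
drive_tool:
  rows:
    - [[0, 0, 0.2, 0, 255], [0, 0, 0.34, 0, 255], [0, 0, 0.37, 0, 255], [0, 0, 0.38, 0, 255], [0, 0, 0.39, 0, 255], [0, 0, 0.4, 0, 255], [0, 0, 0.405, 0, 255], [0, 0, 0.408, 0, 255], [0, 0, 0.408, 0, 255]]

```text
time: 11.1
position: [0.4093, -0.3492, 0.0853]
tool_rot: [2.9, 1.201, 0.004]
ft_force: [-0.9, 2.7, 13.1]
grip_width: 0.001
```

Run:
```python
from h import *
s=ctrl.get_state();print(s['time'],s['position'],s['ft_force'])
d=cam('wrist','w6.png');cam('scene','s6.png');cam('side','d6.png')
b=cv2.imread('pics/d6.png')[130:240,300:440];a=cv2.imread('pics/s6.png')[170:280,260:400];w=d['img'][140:240,250:450]
cv2.imwrite('pics/z6.png',np.vstack([np.hstack([cv2.resize(a,(400,314),interpolation=3),cv2.resize(b,(400,314),interpolation=3)]),cv2.copyMakeBorder(cv2.resize(w,(560,280),interpolation=3),0,0,0,240,0)]))
s=ctrl.get_state();print(s['time'],s['position'],s['ft_force'])
```

```text
11.1 [ 0.40933998 -0.34918259  0.08530278] [-0.92997054  2.67371856 13.1089458 ]
11.25 [ 0.40931474 -0.34915446  0.08526885] [-2.56417939  3.4211687  12.47895747]
```

View pics/z6.png

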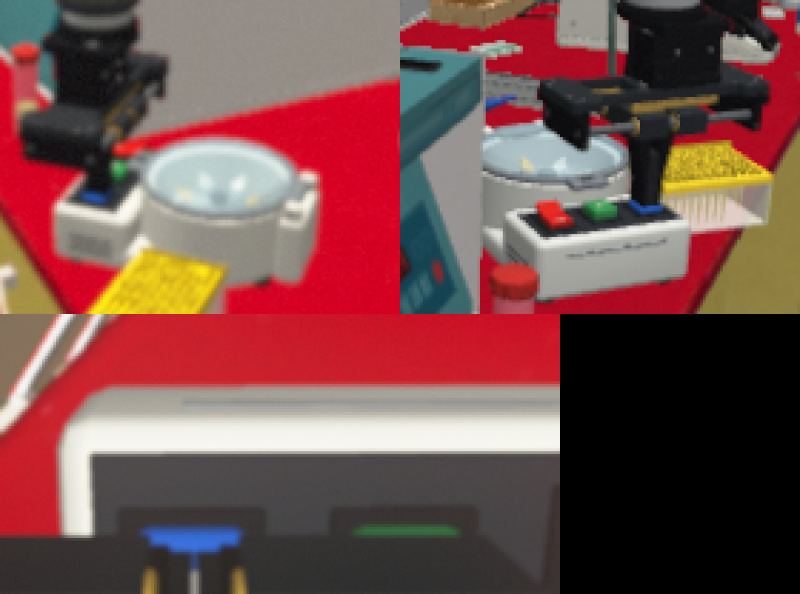

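The blue key is bottomed: tip at 71.3 mm, against 71 expected, with about 13 N on it. I'll keep holding and check that the rotor turns.

Emit:
drive_tool:
  rows:
    - [[0, 0, 0.002, 0, 255], [0, 0, 0.002, 0, 255], [0, 0, 0.002, 0, 255], [0, 0, 0.002, 0, 255]]

```text
time: 11.75
position: [0.4093, -0.3492, 0.0852]
tool_rot: [2.9, 1.201, 0.004]
ft_force: [-3.0, 3.4, 16.7]
grip_width: 0.011
```

Run:
```python
from h import *
ims=[cam('scene')['img'][200:270,305:375] for _ in range(3)]
a=[cv2.imread('pics/s4.png')[200:270,305:375],cv2.imread('pics/s5.png')[200:270,305:375]]
print('rest diff',cv2.absdiff(*a).max(),(cv2.absdiff(*a).max(2)>25).sum(),'held',[(cv2.absdiff(ims[i],ims[i+1]).max(2)>25).sum() for i in (0,1)])
cv2.imwrite('pics/r.png',np.hstack([cv2.resize(i,(260,260),interpolation=3) for i in [a[1],ims[0],ims[2]]]))
s=ctrl.get_state();print(s['time'],s['position'],s['ft_force'])
```

```text
rest diff 61 10 held [np.int64(0), np.int64(0)]
11.9 [ 0.40935002 -0.34916817  0.0852061 ] [-3.48725432  3.29488236 16.16354139]
```

View pics/r.png

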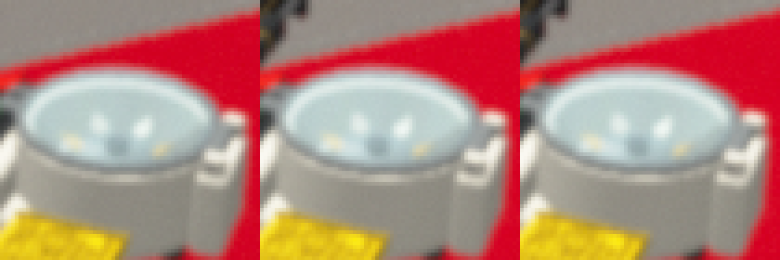

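Run:
```python
from h import *
O=np.array([.505,-.3786,0]);r=np.sqrt(.5)
W=lambda m:O+np.array([m[0]*r+m[1]*r,-m[0]*r+m[1]*r,m[2]])
d=cam('side','d7.png');im=d['img']
b=im[150:230,320:410]
x=cv2.resize(b,None,fx=8,fy=7.5/1.0,interpolation=3) if 0 else cv2.resize(b,None,fx=7,fy=7,interpolation=3)
def dot(m,c):
    p=(proj(d,W(m))-[320,150]+.5)*7; cv2.circle(x,tuple(int(v) for v in p),3,c,-1)
for y in(-.018,.018):
    dot((-.072,y,.090),(255,0,255)); dot((-.072,y,.098),(0,255,255))
dot((-.1045,.046,.074),(255,255,0)); dot((-.0755,.046,.080),(255,255,0))
cv2.imwrite('pics/z7.png',x)
s=ctrl.get_state();print(s['time'],s['position'],s['ft_force'])
```

```text
11.95 [ 0.40935428 -0.34914744  0.0851936 ] [-2.67725794  4.22998738 16.33533446]
```

View pics/z7.png

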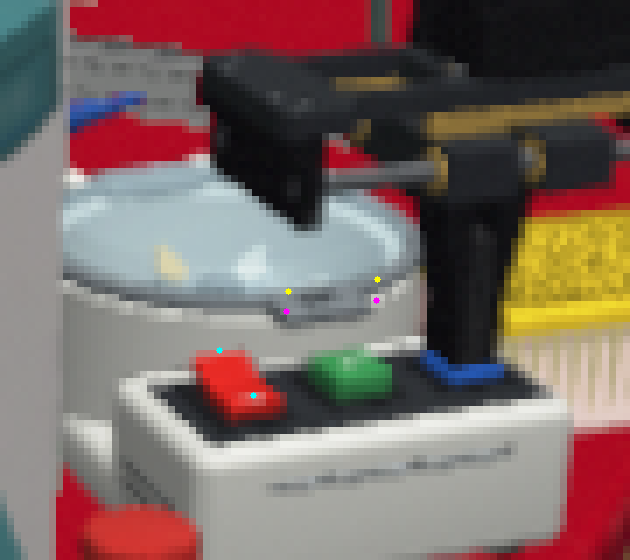

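The tab's front edge lies on the predicted shut position (z = 90 mm, about (363,194) in the side image). The rocker's front end is at its "on" height and the green key is up. I'm handing in while still holding the blue key.

Run:
```python
from bench import ctrl
print(ctrl.close_job())
```

```text
the job is handed in; nothing more can be done
None
```

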